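# Fill the gaps in the packed jar crate with cork blocks

### The job

The sloping wooden crate is packed with two jars but has two gaps left in its row. Fill both so the jars cannot shift: stand the wider cork block in the wider gap and the narrower cork block in the narrower gap, tapered foot first, each fully down on the crate's floor and square with the crate. Leave both jars standing in their places in the crate, let go of the blocks, and do not disturb the tin, the pepper mill and the lemon nearby.

Things in the scene. Friction and masses are not known exactly. Their poses are not given: they have to be found in the camera images.
- crate: Fixed open wooden crate on a plywood stand, floor sloping 25 deg, opening leaning toward the robot. Inside 80 (x) by 243 (y) by 62 mm high (z); walls and floor 8 mm thick. Origin: centre of the inner floor, 45 mm above the worktop. z: normal of the floor, out of the opening, 25 deg toward the robot; x: up the slope, away from the robot; y: level along the crate, to the left.
- wide_gap (a point): Centre of the wide gap on the crate's floor, crate y = +91.5 mm: 60 mm along y between the left end wall and jar_mid, 80 mm deep in x. Axes as the crate's.
- narrow_gap (a point): Centre of the narrow gap on the crate's floor as built, crate y = -29.5 mm: 44 mm along y between jar_mid and jar_end, 80 mm deep in x. Axes as the crate's. It does not follow if the jars are pushed.
- jar_mid: Loose glass jar with a dark lid and pale yellow contents, 69 mm across, 86 mm high, 0.33 kg, standing in the crate (tilted with it) between the two gaps, near crate y = +27 mm; it leans on the crate's lower side and can be pushed along y. Origin: centre of its underside; z along its axis.
- jar_end: Same kind of jar, standing in the crate against its right end wall, near crate y = -86.5 mm. Origin: centre of its underside; z along its axis.
- wide_block: Loose cork block standing upright on the worktop, 70 mm (its x) by 52 mm (its y, the thickness) by 140 mm high (z), at most 0.25 kg; the lowest 14 mm taper by 4 mm on every side. Origin: centre of its underside, z up. In place it stands 54 mm proud of the jars' lids, so it can be pinched across its 52 mm near the top.
- narrow_block: Loose cork block standing upright on the worktop, 70 mm (its x) by 36 mm (its y, the thickness) by 140 mm high (z), at most 0.2 kg; the lowest 14 mm taper by 4 mm on every side. Origin: centre of its underside, z up. The two blocks differ only in thickness, and either may stand on the left or on the right in front of the crate.
- tin_1: Bystander: food tin, 75 mm across, 110 mm high, loose. Origin: centre of its underside.
- pepper_mill: Bystander: pepper mill with a black head, 49 mm across, 153 mm high, loose. Origin: centre of its underside.
- lemon_1: Bystander: lemon, 71 x 53 x 51 mm, loose, lying in front of the crate, nearer the robot. Origin: middle of its underside.
Not all that is in view belongs to the job. Leave any blue or purple look-alike of the jar_end alone.

How it is judged:
At the end, for the whole second after the job is handed in: Each block in its own gap, foot down, at rest: within 17 mm of the gap's centre along the crate, 12 mm across, 10 mm of the floor, 0.2 rad of the crate's tilt and of square. Jars stand on the floor (12 mm, 0.22 rad), within 17 mm of their places along the crate (x of wide_block in the frame of crate between -0.012 and 0.012 m and y of wide_block in the frame of crate between 0.0745 and 0.1085 m and z of wide_block in the frame of crate between -0.006 and 0.01 m and angle between the z axis of each of wide_block, narrow_block and the z axis of crate, either way round below 0.2 rad and angle between the y axis of each of wide_block, narrow_block and the y axis of crate, either way round below 0.2 rad and linear speed of each of wide_block, narrow_block below 0.02 m/s and x of narrow_block in the frame of crate between -0.012 and 0.012 m and y of narrow_block in the frame of crate between -0.0465 and -0.0125 m and z of narrow_block in the frame of crate between -0.006 and 0.01 m and y of jar_mid in the frame of crate between 0.01 and 0.044 m and z of jar_mid in the frame of crate between -0.006 and 0.012 m and angle between the z axis of each of jar_mid, jar_end and the z axis of crate, either way round below 0.22 rad and y of jar_end in the frame of crate between -0.1035 and -0.0695 m and z of jar_end in the frame of crate between -0.006 and 0.012 m); the robot touches nothing.
It fails at once if the tin, pepper mill or lemon is moved more than 40 mm (distance of any of tin_1, pepper_mill, lemon_1 from where it was at the start of the episode above 0.04 m).
It also fails if it takes over 58 s, if anything falls off the work surface, if the arm or the gripper's body presses on something with over 40 N, if the wrist force passes 120 N, or if a joint passes its speed limit or range.

### The arm

A 6-joint arm with a two-finger parallel gripper is mounted at the origin on a cart in front of the work surface, level with it; the furniture and walls round the work are solid. World frame = base frame: x ahead of the robot, y to its left, z up, the work surface at z = 0. Lengths are in m, angles in rad, forces in N, time in s.
With the tool pointing down it reaches from about 0.25 to 0.725 m from the base axis. Payload 4 kg.
Tool frame: the origin (TCP) lies midway between the tips of the shut fingers; the grasp point (between the pads) lies grip_point_offset behind it (grip_point_offset is the distance from the TCP to the grasp point, in m); z points along the fingers, y is the line along which they close (so a half turn about z gives the same grasp; the last joint's range is limited). The gripper opens to 85 mm and grips with 20 to 120 N. Pads are 22 mm wide; open, the fingers measure 114 mm over their backs; the gripper's body (76 mm by 85 mm) begins 54 mm behind the grasp point. The pads swing forward as they close: fully open they stand 13 mm farther back than shut.
Start: joints at [1.193, 0.241, 0.005, 1.335, 0, 1.571], TCP at [0.184, 0.465, 0.231] pointing down, gripper open.
Joint ranges: [-2.72, 2.72], [-1.05, 1.87], [-1.09, 1.28], [-1.99, 2.15], [-1.42, 1.44], [-3.14, 3.14]. Speed limits (rad/s): [2.79, 2.79, 3.14, 3.14, 3.14, 3.14].

### API

Orientations are given as a unit quaternion [x, y, z, w].
In Python, from workcell import * gives the robot as it stands. The module is installed in compiled form; this text tells all that it offers.
- The arm moves only by the tool arm_command, never from a script. Its arguments are lists of equal length, an entry for each row: "slide": the shift along the tool's x, y, z in cm, a list of three; "spin": the turn about the tool's z in degrees. A call has exactly 5 rows; each row is the pose to reach, as a shift and turn from the pose commanded when the call began, along the tool's axes at that moment; what a row does not reach only later rows make up. A row lasts 1/8 s, in which the tool goes at most 62.5 mm and 10.7 degrees, less where a joint would pass 70% of its speed; a pose out of reach is approached as far as the arm can. A call with a gripper value outside its range is refused whole. "jaw" is the finger opening in cm, from 0 to 8.54, set as the call begins (left out, the last holds). The fingers move at their own pace and stop on an object; the grip force is fixed at half the most. Time passes only in rows, so rows that repeat a pose let the fingers close, or fill a call up. It gives the time, the measured TCP pose, the force, the opening and the grip force at its end, in the units of the state.
- get_obs(): the state, without advancing time (a new reading comes with each control period).
- camera(name): name is "scene" or "top" or "wrist"; returns a dict with "pixels" (480x640x3 uint8, red, green, blue), "range_z" (480x640 float32, m along the optical axis (not along the pixel's ray), 0 where there is no reading), "intrinsics" (3x3 intrinsics, pixels), "rvec" (rotation vector, rad) and "tvec" (3), from world to camera coordinates, as OpenCV has them. Camera axes: x right, y down, z forward; pixel columns grow to the right and rows downward; lengths in m; the calibration is good to about 2 mm. The wrist camera is an equidistant fisheye: a pixel r from the principal point sees the ray r / f radians off the axis. A picture is of the moment at which its call begins.
- job_done(): hands the job in; it is judged then, once.
Trained networks look in a picture, given as the dict that the camera call returned (one of the last four; its "shot" number tells which), for a name from the list of things; names that differ only in an ending like _2 or _b are one class to them, and where a whole thing is asked for, a point or a joint stands for the part that bears it (a point fixed in the world has none). Each returns a list of dicts, best first, with "confidence" (0 to 1); they miss things now and then, are a little off and sometimes report something else, mostly with a low value. They report only what shows in the picture. A call takes as long as a camera call. They do not tell look-alikes from the thing itself.
- recognise(picture, thing): "centre" ([column, row] in pixels, amid what is visible of it).
- landmark_of(picture, thing): "centre" ([column, row] in pixels: a listed point, or the origin of a listed thing).
The state is a dict: "clock": time; "joint_pos": joint angles; "joint_vel": joint speeds; "tau": joint torques, N m; "eef_pos": TCP position; "tool_rot": TCP orientation; "ft_force": force on the tool from outside, world axes, zero at the start; "ft_torque": the same for the moment, N m; "grip_width": finger opening in m; "grasp_force": force on a finger pad.
Only numpy, scipy, OpenCV 4.12 (cv2) and the standard library are available. Lean on these libraries where they do the work, as an engineer would, in place of code of your own. Each camera call takes 0.05 s, during which the arm holds its last target. There are 200 camera calls.

## Working session

There is one attempt and no reset: what is moved stays moved. The work goes in short steps, Python scripts to look and compute and a tool call to move; the robot and the scene stay as the last step left them, time stands still between calls to the robot, and variables do not carry over. Pictures are saved under pics/ and viewed, at most 10 in all, crops included, and the job is handed in when it is done.

Besides the shell and the picture viewer there is one more tool, called after "Request:" by a JSON object that holds its "fn" and its "kwargs". arm_command: Moves the arm, as the interface text tells. Its arguments: {"type":"object","properties":{"slide":{"type":"array","items":{"type":"array","items":{"type":"number"}}},"spin":{"type":"array","items":{"type":"number"}},"jaw":{"type":"number"}},"required":["slide","spin"]}

```bash
mkdir -p pics
cat > h.py <<'E'
from workcell import *
import numpy as np, cv2
from scipy.spatial.transform import Rotation as R
def cloud(c):
    K=c["intrinsics"]; z=c["range_z"]; v,u=np.mgrid[0:480,0:640]
    P=np.stack([(u-K[0,2])/K[0,0]*z,(v-K[1,2])/K[1,1]*z,z],-1)
    M=R.from_rotvec(np.ravel(c["rvec"])).as_matrix()
    W=(P-np.ravel(c["tvec"]))@M; W[z==0]=np.nan
    return W
def save(n,p): cv2.imwrite("pics/"+n,p[:,:,::-1])
E
python3 - <<'E'
from h import *
o=get_obs(); print({k:np.round(v,3) for k,v in o.items()})
try: print(grip_point_offset)
except Exception as e: print(e)
for n in("scene","top"):
    c=camera(n); save(n+"0.png",c["pixels"]); W=cloud(c)
    print(n,np.round(c["intrinsics"],1).tolist(),np.round(-R.from_rotvec(np.ravel(c["rvec"])).as_matrix().T@np.ravel(c["tvec"]),3))
    for t in["crate","wide_gap","narrow_gap","jar_mid","jar_end","wide_block","narrow_block","tin_1","pepper_mill","lemon_1"]:
        for d in (recognise(c,t) if "gap" not in t else landmark_of(c,t))[:3]:
            u,v=np.round(d["centre"]).astype(int); print(t,u,v,round(d["confidence"],2),np.round(W[min(v,479),min(u,639)],3))
E
```

```text
{'clock': np.float64(0.0), 'joint_pos': array([1.193, 0.241, 0.004, 1.335, 0.   , 1.571]), 'joint_vel': array([ 0.   ,  0.001,  0.001,  0.   , -0.002,  0.   ]), 'tau': array([-0.0000e+00, -3.7232e+01,  2.5241e+01,  1.7000e-02,  0.0000e+00,
       -0.0000e+00]), 'eef_pos': array([0.184, 0.464, 0.23 ]), 'tool_rot': array([ 0.188,  0.982, -0.001, -0.   ]), 'ft_force': array([ 0.262,  0.622, -0.68 ]), 'ft_torque': array([0.05 , 0.008, 0.005]), 'grasp_force': np.float64(0.0), 'grip_width': np.float64(0.086)}
0.0187
scene [[520.5, 0.0, 315.0], [0.0, 520.5, 245.2], [0.0, 0.0, 1.0]] [ 0.141 -0.563  0.764]
crate 384 234 0.95 [ 0.682 -0.03   0.051]
wide_gap 355 215 0.62 [ 0.622 -0.008  0.117]
narrow_gap 390 247 0.74 [ 0.617 -0.112  0.12 ]
jar_mid 359 224 0.87 [ 0.614 -0.031  0.115]
jar_mid 360 371 0.26 [ 0.409 -0.284  0.141]
jar_end 395 255 0.81 [ 0.611 -0.132  0.119]
jar_end 241 175 0.77 [0.543 0.295 0.059]
jar_end 263 255 0.72 [0.454 0.055 0.058]
wide_block 360 372 0.77 [ 0.408 -0.285  0.141]
narrow_block 216 196 0.78 [0.448 0.223 0.093]
tin_1 302 156 0.82 [0.676 0.248 0.082]
pepper_mill 482 304 0.78 [ 0.673 -0.28   0.09 ]
lemon_1 279 309 0.68 [ 0.415 -0.06   0.042]
top [[525.4, 0.0, 318.0], [0.0, 525.4, 233.1], [0.0, 0.0, 1.0]] [ 3.870e-01 -1.000e-03  1.108e+00]
crate 338 177 0.82 [ 0.674 -0.041  0.052]
wide_gap 290 174 0.9 [0.68  0.059 0.043]
narrow_gap 347 186 0.96 [ 0.658 -0.06   0.043]
jar_mid 321 189 0.67 [ 0.631 -0.006  0.12 ]
jar_end 278 278 0.92 [0.461 0.074 0.062]
jar_end 378 192 0.86 [ 0.627 -0.116  0.123]
jar_end 157 225 0.66 [0.56  0.321 0.066]
wide_block 452 297 0.89 [ 0.43  -0.252  0.138]
narrow_block 194 283 0.71 [0.442 0.223 0.137]
narrow_block 184 161 0.47 [0.682 0.265 0.108]
narrow_block 336 301 0.17 [ 0.419 -0.043  0.049]
tin_1 185 161 0.96 [0.683 0.263 0.106]
pepper_mill 451 168 0.8 [ 0.677 -0.255  0.131]
lemon_1 338 303 0.97 [ 0.415 -0.047  0.049]
```

View pics/scene0.png

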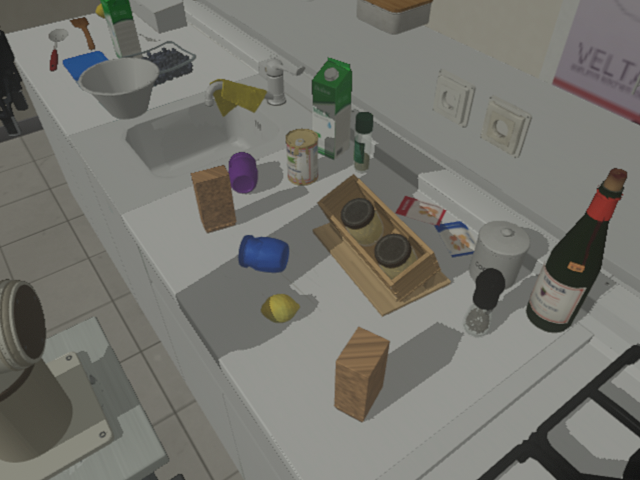

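View pics/top0.png

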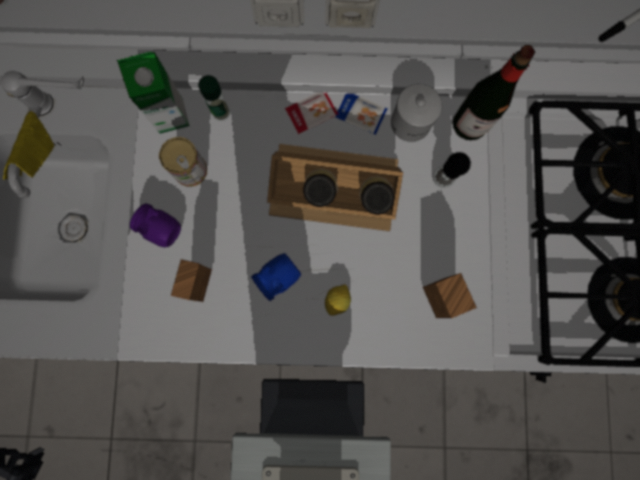

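Run:
```python
from h import *
for n in ("top","scene"):
    W=cloud(camera(n)); 
    for nm,x,y in(("right",.43,-.26),("left",.445,.223)):
        m=(abs(W[...,2]-.14)<.008)&(np.hypot(W[...,0]-x,W[...,1]-y)<.075)
        p=W[m]; r=cv2.minAreaRect((p[:,:2]*1000).astype(np.float32)); print(n,nm,m.sum(),r,np.median(p[:,2]))
    # crate walls: points, and jar lids
    for nm,x,y in(("jm",.63,-.006),("je",.627,-.116)):
        m=(abs(W[...,2]-.12)<.025)&(np.hypot(W[...,0]-x,W[...,1]-y)<.05); p=W[m]
        q=p[p[:,2]>.095]; A=np.c_[q[:,:2],np.ones(len(q))]
        for _ in range(5):
            s=np.linalg.lstsq(A,q[:,2],rcond=None)[0]; k=abs(A@s-q[:,2])<.004; q=q[k];A=A[k]
        print(n,nm,len(q),s,q.mean(0),q.min(0),q.max(0))
```

```text
top right 1099 ((432.8963317871094, -260.2750244140625), (70.17869567871094, 53.510169982910156), 23.813140869140625) 0.13859007434495293
top left 760 ((448.2662658691406, 239.64749145507812), (36.870059967041016, 69.67648315429688), 78.23404693603516) 0.13848803599135667
top jm 380 [ 0.28557158 -0.02650785 -0.06139856] [ 0.62286531 -0.00332286  0.11656243] [ 0.60254671 -0.03542539  0.11089668] [0.65626247 0.02870379 0.1226188 ]
top je 412 [0.05123956 0.06599894 0.09186112] [ 0.62390697 -0.11600018  0.11617395] [ 0.5890887  -0.15989453  0.10969115] [ 0.67469636 -0.08389029  0.12213037]
scene right 1665 ((433.2326354980469, -259.734619140625), (71.52531433105469, 52.68756866455078), 24.074752807617188) 0.13931437501882613
scene left 484 ((448.1708068847656, 238.86888122558594), (40.97164535522461, 70.50728607177734), 78.85328674316406) 0.13842877566318218
scene jm 365 [ 0.32207803  0.08718364 -0.08431268] [ 0.6216749  -0.00188799  0.11575054] [ 0.59719319 -0.03666304  0.10571085] [0.65810087 0.02819966 0.12754984]
scene je 443 [0.08077885 0.19395275 0.08865571] [ 0.62288368 -0.12151254  0.11540385] [ 0.58673632 -0.16271593  0.10456853] [ 0.67417061 -0.08483872  0.12525024]
```

The scene has four lookalike or candidate groups:
- **Cork blocks:** one stands left at scene (213,197) and top (192,281). The other stands right at scene (360,373) and top (450,297). Their tops measure 37x70 and 53x70 mm, so the left one is narrow and the right one is wide.
- **Jars:** the two dark-lidded jars in the crate are at top (320,189) and (377,197).
- **Lookalikes to leave alone:** the blue jar at top (277,276) and the purple one at (155,225).
- **Crate:** it is turned slightly, so I'll fit its pose and check a close crop.

```bash
cat >> h.py <<'E'
def crateR(yaw): return R.from_euler("z",yaw).as_matrix()@R.from_euler("y",-25,degrees=True).as_matrix()
def box(p,c,h):
    q=abs(p-c)-h; return np.linalg.norm(np.maximum(q,0),axis=1)+np.minimum(q.max(1),0)
def sd(p,jm,je):
    d=[box(p,np.array(c)/1e3,np.array(h)/1e3) for c,h in
       [((0,0,-4),(48,129.5,4)),((44,0,27),(4,129.5,35)),((-44,0,27),(4,129.5,35)),((0,125.5,27),(48,4,35)),((0,-125.5,27),(48,4,35))]]
    for y in (jm,je):
        r=np.hypot(p[:,0]+.0055,p[:,1]-y)-.0345; z=abs(p[:,2]-.043)-.043
        d.append(np.where((r>0)&(z>0),np.hypot(r,z),np.maximum(r,z)))
    return np.min(np.abs(d),axis=0)
def fitcrate(cs):
    from scipy.optimize import least_squares
    P=np.vstack([cloud(c).reshape(-1,3) for c in cs]); P=P[np.isfinite(P).all(1)]
    P=P[(P[:,2]>.05)&(P[:,2]<.135)&(abs(P[:,0]-.65)<.12)&(abs(P[:,1]+.05)<.17)]
    f=lambda q:sd((P-[q[0],q[1],.045+q[5]])@crateR(q[2]),q[3],q[4])
    s=least_squares(f,[.66,-.04,-.15,.027,-.0865,0],loss="cauchy",f_scale=.003,x_scale=[.01,.01,.1,.01,.01,.01])
    return s.x,np.median(f(s.x)),len(P)
E
python3 - <<'E'
from h import *
t,s=camera("top"),camera("scene")
for cs in([t],[s],[t,s]):
    q,m,n=fitcrate(cs); print(np.round(q,4),round(m,4),n)
save("crop1.png",np.hstack([cv2.resize(t["pixels"][130:240,255:415],None,fx=2.5,fy=2.5),cv2.resize(t["pixels"][250:360,150:310],None,fx=2.5,fy=2.5)]))
E
```

```text
[ 0.6645 -0.0347 -0.1048  0.0271 -0.0879 -0.0019] 0.0008 5253
[ 0.6646 -0.0418 -0.1054  0.0365 -0.0757 -0.0013] 0.0008 6361
[ 0.6642 -0.0415 -0.1055  0.0361 -0.0771 -0.0016] 0.0009 11614
```

View pics/crop1.png

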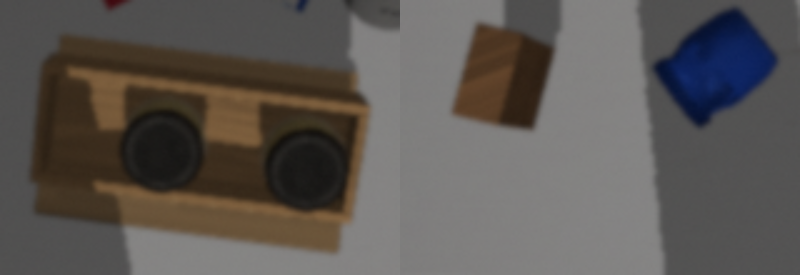

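The crop shows the crate with its gaps (wide at the left end, narrow between the lids) and the narrow cork block on the left, next to the blue lookalike jar. The top-view fit puts the crate at (0.6645, -0.035) with yaw -6°. It also puts the jars at their nominal spots, so I'll use it.

```bash
cat >> h.py <<'E'
def go(target,yang,cmd=None):
    "slide cm + spin deg from measured pose to world target with tool-y at yang (mod 180) deg"
    o=get_obs(); M=R.from_quat(o["tool_rot"]).as_matrix(); d=M.T@(np.array(target)-o["eef_pos"])*100
    a=np.degrees(np.arctan2(M[1,1],M[0,1])); s=((a-yang)+90)%180-90
    return np.round(d,2),round(s,1)
E
python3 - <<'E'
from h import *
print(go([.436,.241,.20],78.5),go([.436,.241,.094],78.5)); print(R.from_quat(get_obs()["tool_rot"]).as_matrix().round(3))
E
```

```text
(array([-31.64, -11.52,   3.13]), np.float64(-10.1)) (array([-31.64, -11.52,  13.73]), np.float64(-10.1))
[[-0.929  0.369  0.   ]
 [ 0.369  0.929  0.   ]
 [-0.     0.    -1.   ]]
```

Request:
{"fn": "arm_command", "kwargs": {"slide": [[-6,-2.2,0.6],[-12,-4.4,1.2],[-18,-6.6,1.8],[-24,-8.8,2.4],[-29.5,-10.8,3]], "spin": [-2,-4,-6,-8,-10], "jaw": 8.5}}

```text
clock: 1.92
eef_pos: [0.4179, 0.2562, 0.2017]
tool_rot: [0.101, 0.995, 0.0, 0.0]
ft_force: [0.3, 0.9, -0.3]
grip_width: 0.0849
grasp_force: 0.0
```

Run:
```python
from h import *
print(get_obs()["clock"],go([.436,.241,.20],78.5),go([.436,.241,.094],78.5))
W=cloud(camera("top")); x,y=.448,.239
p=W[(abs(W[...,2]-.14)<.008)&(np.hypot(W[...,0]-x,W[...,1]-y)<.06)]; print(len(p),p.min(0),p.max(0))
```

```text
1.925 (array([-2.07, -1.13,  0.17]), np.float64(-0.1)) (array([-2.07, -1.14, 10.77]), np.float64(-0.1))
630 [0.41417422 0.21550783 0.13234573] [0.4842541  0.26062123 0.14466531]
```

Request:
{"fn": "arm_command", "kwargs": {"slide": [[-2.1,-1.1,1],[-2.1,-1.1,4.5],[-2.1,-1.1,8],[-2.1,-1.1,10.8],[-2.1,-1.1,10.8]], "spin": [0,0,0,0,0]}}

```text
clock: 2.6
eef_pos: [0.4329, 0.2416, 0.0916]
tool_rot: [0.102, 0.995, -0.002, -0.002]
ft_force: [0.6, -0.6, -0.3]
grip_width: 0.0846
grasp_force: 0.0
```

Request:
{"fn": "arm_command", "kwargs": {"slide": [[0,0,0],[0,0,0],[0,0,0],[0,0,0],[0,0,0]], "spin": [0,0,0,0,0], "jaw": 2.5}}

```text
clock: 3.22
eef_pos: [0.4358, 0.2434, 0.095]
tool_rot: [0.101, 0.995, 0.001, 0.001]
ft_force: [0.0, 1.3, 6.2]
grip_width: 0.0355
grasp_force: 60.2
```

Request:
{"fn": "arm_command", "kwargs": {"slide": [[1.0,0,0.05],[2.1,0,0.05],[3.1,0,0.1],[4.2,0,0.25],[5.2,0,0.5]], "spin": [0,0,0,0,0]}}

```text
clock: 3.85
eef_pos: [0.3914, 0.2551, 0.0945]
tool_rot: [0.102, 0.995, 0.003, 0.009]
ft_force: [6.0, -6.2, 27.0]
grip_width: 0.0356
grasp_force: 63.1
```

```bash
cat >> h.py <<'E'
def views(n):
    a=camera("scene")["pixels"]; b=camera("wrist")["pixels"]; save(n,np.hstack([a[100:400,150:550],cv2.resize(b,(400,300))]))
E
python3 - <<'E'
from h import *
views("v1.png")
E
```

```text
(no output)
```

View pics/v1.png

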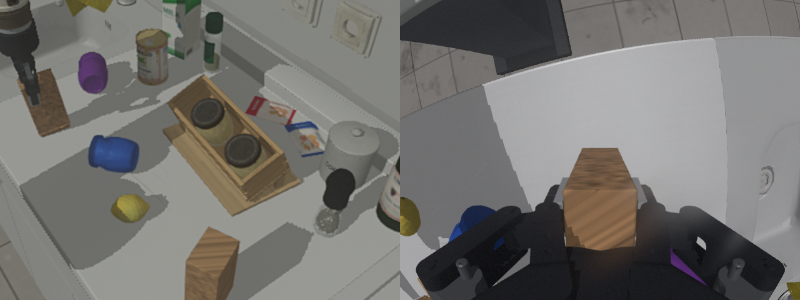

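The scene view (block at about (45,100) in the left crop) shows the narrow block tilted toward the robot in the hand. I'll lift it and fit its pose.

Request:
{"fn": "arm_command", "kwargs": {"slide": [[0,0,-2.5],[0,0,-6],[0,0,-10],[0,0,-14],[0,0,-14]], "spin": [-1,-3,-5.5,-5.5,-5.5]}}

```text
clock: 4.58
eef_pos: [0.3855, 0.254, 0.2317]
tool_rot: [0.054, 0.999, 0.002, 0.003]
ft_force: [0.4, 0.4, -1.8]
grip_width: 0.0356
grasp_force: 60.2
```

```bash
cat >> h.py <<'E'
def fitblock(thick,tilt0=25,cams=("top","scene"),free=True,c0=None,yang=None):
    from scipy.optimize import least_squares
    o=get_obs(); M=R.from_quat(o["tool_rot"]).as_matrix()
    if yang is None: yang=np.degrees(np.arctan2(M[1,1],M[0,1]))
    yang%=180; yaw0=np.radians(yang-90)
    if c0 is None: g=o["eef_pos"]+[0,0,.02]; c0=g+R.from_euler("z",yaw0).as_matrix()@R.from_euler("y",-tilt0,degrees=True).as_matrix()@[.012,0,-.048]
    P=[]
    for n in cams:
        c=camera(n); W=cloud(c); h=cv2.cvtColor(c["pixels"],cv2.COLOR_RGB2HSV)
        m=(h[...,0]<20)&(h[...,1]>80)&(h[...,2]>25)&(np.linalg.norm(W-c0,axis=-1)<.1); P.append(W[m])
    N=[len(p) for p in P]; P=np.vstack(P)
    def f(q):
        Q=R.from_euler("z",q[3]).as_matrix()@R.from_euler("y",-q[4]).as_matrix()
        p=(P-q[:3])@Q; return box(p,np.zeros(3),np.array([.035,thick/2,.07]))
    s=least_squares(f,[*c0,yaw0,np.radians(tilt0)],loss="cauchy",f_scale=.002,x_scale=[.01,.01,.01,.1,.1]); q=s.x
    Q=R.from_euler("z",q[3]).as_matrix()@R.from_euler("y",-q[4]).as_matrix(); foot=q[:3]-Q[:,2]*.07
    print("N",N,"med",np.median(abs(f(q))).round(4),"yaw,tilt",np.degrees(q[3:]).round(1),"foot",foot.round(4),"tcp-foot",(o["eef_pos"]-foot).round(4),"tcp",o["eef_pos"].round(4))
    return foot,Q
def incrate(p,C=(.6645,-.0347,.0435),yaw=-.105): return ((np.array(p)-C)@crateR(yaw))
def outcrate(p,C=(.6645,-.0347,.0435),yaw=-.105): return np.array(C)+crateR(yaw)@np.array(p)
E
python3 - <<'E'
from h import *
print(get_obs()["ft_force"]); fitblock(.036)
E
```

```text
[ 0.37837926  0.38340711 -1.75736856]
N [855, 2145] med 0.0008 yaw,tilt [-5.9  6.4] foot [0.4112 0.2495 0.138 ] tcp-foot [-0.0257  0.0046  0.0937] tcp [0.3855 0.254  0.2317]
```

```bash
cat >> h.py <<'E'
def tcpfor(F,tau,p,y,off=.025,lat=0):
    f=outcrate([F[0]/1e3,y,F[1]/1e3]); t=np.radians(tau)
    v=np.array([p[0]*np.cos(t)-p[1]*np.sin(t),lat*1e3,p[0]*np.sin(t)+p[1]*np.cos(t)])/1e3
    return f+R.from_euler("z",-.105).as_matrix()@v-[0,0,off]
E
cat > plan.py <<'E'
from h import *
import sys
def show(ps,p,y,lat=0):
    for F,tau in ps: t=tcpfor(F,tau,p,y,lat=lat); print(F,tau,t.round(4),*go(t,84))
E
python3 - <<'E'
from plan import *
# lateral offset of tcp rel. foot along block y
v=R.from_euler("z",-.105).as_matrix().T@np.array([-.0257,.0046,.0937]); print(v.round(4))
show([((-9,110),6.4),((-9,65),6.4),((-9,32),6.4),((-9,32),15),((-8,30),25),((-6,0),25)],(-12.6,121),-.030,lat=v[1])
E
```

```text
[-0.026   0.0019  0.0937]
(-9, 110) 6.4 [ 0.5813 -0.0542  0.2332] [-22.95 -28.41  -0.5 ] -0.1
(-9, 65) 6.4 [ 0.6003 -0.0562  0.1924] [-24.85 -28.4    3.58] -0.1
(-9, 32) 6.4 [ 0.6141 -0.0577  0.1625] [-26.25 -28.4    6.57] -0.1
(-9, 32) 15 [ 0.5967 -0.0558  0.1573] [-24.5  -28.4    7.09] -0.1
(-8, 30) 25 [ 0.5795 -0.054   0.1466] [-22.77 -28.4    8.16] -0.1
(-6, 0) 25 [ 0.5939 -0.0555  0.1203] [-24.22 -28.4   10.79] -0.1
```

Request:
{"fn": "arm_command", "kwargs": {"slide": [[-3,-5,-2],[-6,-10,-3],[-10,-15,-3],[-14,-19.5,-3],[-17,-23,-3]], "spin": [0,0,0,0,0]}}

```text
clock: 5.3
eef_pos: [0.5282, 0.0038, 0.2563]
tool_rot: [0.054, 0.999, -0.0, -0.002]
ft_force: [0.8, 1.4, -1.8]
grip_width: 0.0355
grasp_force: 60.4
```

Request:
{"fn": "arm_command", "kwargs": {"slide": [[-3,-2.7,0.5],[-6,-5.4,2],[-6,-5.4,2.5],[-6,-5.4,2.5],[-6,-5.4,2.5]], "spin": [0,0,0,0,0]}}

```text
clock: 5.92
eef_pos: [0.5815, -0.053, 0.2336]
tool_rot: [0.053, 0.999, 0.0, -0.0]
ft_force: [0.3, -0.3, -0.3]
grip_width: 0.0356
grasp_force: 60.4
```

Run:
```python
from plan import *
f,Q=fitblock(.036,tilt0=7); print(incrate(f).round(4))
v=R.from_euler("z",-.105).as_matrix().T@(get_obs()["eef_pos"]-f)
q,m,n=fitcrate([camera("top")]);print(q.round(4),m)
show([((-9,65),6.4),((-9,32),6.4),((-9,32),15),((-8,30),25),((-6,0),25)],(-12.6,121),-.030,lat=v[1])
```

```text
N [0, 2355] med 0.0005 yaw,tilt [-6.   5.7] foot [ 0.6072 -0.0567  0.1417] tcp-foot [-0.0257  0.0037  0.0919] tcp [ 0.5815 -0.053   0.2336]
[-0.0081 -0.0279  0.1122]
[ 0.6639 -0.0403 -0.1061  0.0302 -0.0865 -0.0015] 0.0009265152079979411
(-9, 65) 6.4 [ 0.6002 -0.0571  0.1924] [-1.84 -0.2   4.2 ] -0.1
(-9, 32) 6.4 [ 0.614  -0.0586  0.1625] [-3.23 -0.2   7.19] -0.1
(-9, 32) 15 [ 0.5966 -0.0567  0.1573] [-1.48 -0.21  7.71] -0.1
(-8, 30) 25 [ 0.5794 -0.0549  0.1466] [ 0.25 -0.21  8.78] -0.1
(-6, 0) 25 [ 0.5938 -0.0564  0.1203] [-1.19 -0.21 11.41] -0.1
```

Run:
```python
from h import *
for n,cs in(("top",((320,190),(378,198))),("scene",((358,212),(393,250)))):
    c=camera(n); im=cv2.imread(f"pics/{n}0.png"); K=c["intrinsics"]; M=R.from_rotvec(np.ravel(c["rvec"])).as_matrix(); t=np.ravel(c["tvec"])
    g=im.max(2); 
    for u,v in cs:
        m=np.zeros_like(g); cv2.circle(m,(u,v),26,255,-1); b=((g<70)&(m>0)).astype(np.uint8)
        k,l,s,ce=cv2.connectedComponentsWithStats(b); i=l[v,u] or 1+np.argmax(s[1:,4]); 
        ct=cv2.findContours((l==i).astype(np.uint8),0,1)[0]; e=cv2.fitEllipse(cv2.convexHull(max(ct,key=len)))
        C=-M.T@t; d=M.T@np.linalg.inv(K)@[*e[0],1]
        # intersect lid plane: crate z=.086
        nrm=crateR(-.105)[:,2]; o=outcrate([0,0,.086]); P=C+d*(nrm@(o-C))/(nrm@d)
        print(n,s[i,4],np.round(e,1) if 0 else e,P.round(4),incrate(P).round(4))
```

```text
top 1564 ((320.3988037109375, 188.00619506835938), (45.33211898803711, 54.80890655517578), 95.45281982421875) [ 0.6322 -0.0049  0.122 ] [0.0012 0.0262 0.086 ]
top 1459 ((375.4761047363281, 194.29148864746094), (42.791351318359375, 49.303810119628906), 65.22693634033203) [ 0.6227 -0.1111  0.1227] [ 0.003  -0.0803  0.086 ]
scene 795 ((357.1154479980469, 213.03271484375), (29.495912551879883, 34.623504638671875), 61.11913299560547) [ 0.6266 -0.0085  0.1195] [-0.0045  0.0221  0.086 ]
scene 935 ((392.4671325683594, 250.22207641601562), (33.1971435546875, 37.82001495361328), 68.71907806396484) [ 0.615  -0.1208  0.1196] [-0.0043 -0.0909  0.086 ]
```

Run:
```python
from h import *
c=camera("top"); im=cv2.imread("pics/top0.png"); K=c["intrinsics"]; M=R.from_rotvec(np.ravel(c["rvec"])).as_matrix(); t=np.ravel(c["tvec"]); C=-M.T@t
g=im.max(2)
def proj(p): q=M@p+t; q=K@q; return q[:2]/q[2]
for th in(35,45,55):
  for u,v in((320,190),(377,197)):
    m=np.zeros_like(g); cv2.circle(m,(u,v),20,255,-1); b=((g<th)&(m>0)).astype(np.uint8)
    ct=max(cv2.findContours(b,0,1)[0],key=cv2.contourArea); (x,y),r=cv2.minEnclosingCircle(ct); e=cv2.fitEllipse(cv2.convexHull(ct))
    d=M.T@np.linalg.inv(K)@[*e[0],1]; nrm=crateR(-.105)[:,2]; P=C+d*(nrm@(outcrate([0,0,.086])-C))/(nrm@d)
    print(th,np.round([x,y,r],1),np.round(e[0]+e[1],1),incrate(P).round(4))
big=cv2.resize(im[130:240,255:415],None,fx=5,fy=5,interpolation=cv2.INTER_CUBIC)
w=camera("wrist")["pixels"][:,:,::-1]
def mk(p,col): q=(proj(outcrate(p))-[255,130])*5; cv2.circle(big,tuple(np.int32(q)),3,col,-1)
for x in(-.044,.044):
    for y in(-.1255,.1255): mk([x,y,.062],(0,255,0))
for y in(.027,-.0865):
    for a in np.linspace(0,6.28,24): mk([-.0055+.0345*np.cos(a),y+.0345*np.sin(a),.086],(255,0,255))
cv2.imwrite("pics/c2.png",big[:, :800]); cv2.imwrite("pics/w2.png",w)
```

```text
35 [319.2 189.9  16.4] [319.3 189.6  31.8  32.7] [-0.0022  0.028   0.086 ]
35 [377.5 197.4  16.8] [377.3 197.1  31.8  33.3] [-0.002  -0.0847  0.086 ]
45 [319.6 189.8  17.3] [319.3 189.6  32.7  34.1] [-0.0021  0.028   0.086 ]
45 [378.  196.5  18.6] [377.4 197.1  32.8  35.8] [-0.0019 -0.0849  0.086 ]
55 [320.1 190.7  19.5] [319.4 190.8  35.4  38.2] [-0.0045  0.0274  0.086 ]
55 [377.1 196.8  19.9] [376.9 196.7  36.5  38.4] [-0.0013 -0.0839  0.086 ]
```

View pics/c2.png

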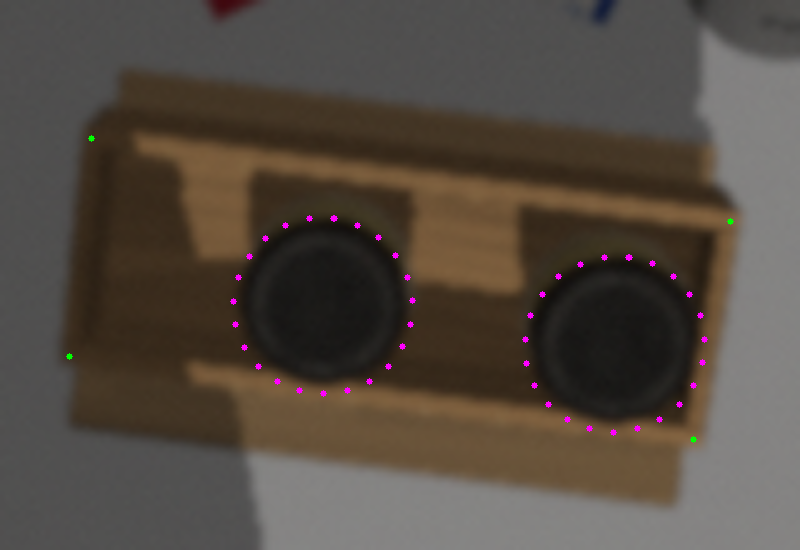

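View pics/w2.png

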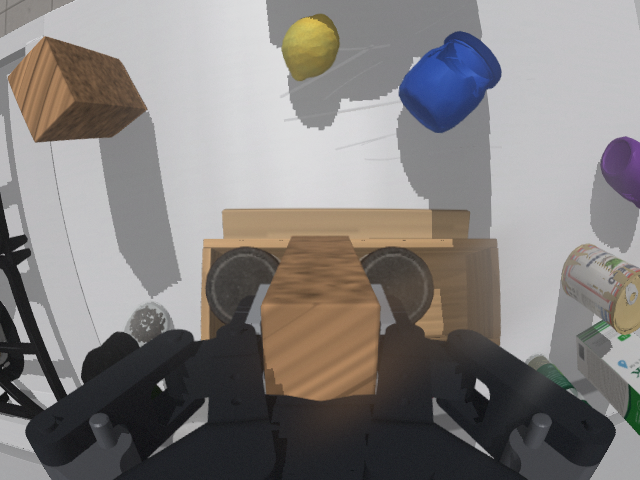

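The overlay on the top view lines up with the crate rims and both lids (at (325,305) and (613,340)). In the wrist view, the foot (columns 290–352) sits midway between the lids (centres at about columns 246 and 395). The block is centred laterally, so I can insert it.

Request:
{"fn": "arm_command", "kwargs": {"slide": [[-0.9,0,2.1],[-1.8,0,4.2],[-2.5,0,5.7],[-3.2,0,7.1],[-3.2,0,7.1]], "spin": [0,0,0,0,0]}}

```text
clock: 6.9
eef_pos: [0.6141, -0.0574, 0.1613]
tool_rot: [0.054, 0.999, 0.0, -0.001]
ft_force: [-1.5, -0.4, -1.1]
grip_width: 0.0355
grasp_force: 61.5
```

Run:
```python
from plan import *
f,Q=fitblock(.036,tilt0=7); print(incrate(f).round(4))
show([((-9,32),15),((-9,30),20),((-8,30),25),((-8,30),28),((-6,0),25)],(-12.6,121),-.028,lat=.001)
```

```text
N [181, 2442] med 0.0012 yaw,tilt [-6.1  5.2] foot [ 0.6386 -0.0612  0.0694] tcp-foot [-0.0245  0.0038  0.092 ] tcp [ 0.6141 -0.0574  0.1613]
[-0.0099 -0.029   0.0332]
(-9, 32) 15 [ 0.5969 -0.0547  0.1573] [1.73 0.08 0.55] -0.1
(-9, 30) 20 [ 0.588  -0.0538  0.1513] [2.62 0.08 1.15] -0.1
(-8, 30) 25 [ 0.5796 -0.0529  0.1466] [3.46 0.08 1.62] -0.1
(-8, 30) 28 [ 0.5743 -0.0523  0.1432] [4.   0.07 1.96] -0.1
(-6, 0) 25 [ 0.5941 -0.0544  0.1203] [2.02 0.08 4.25] -0.1
```

Request:
{"fn": "arm_command", "kwargs": {"slide": [[0.6,0,0.15],[1.2,0,0.35],[1.8,0,0.6],[2.4,0,0.95],[3.0,0,1.35]], "spin": [0,0,0,0,0]}}

```text
clock: 7.62
eef_pos: [0.5881, -0.0545, 0.1532]
tool_rot: [0.054, 0.999, -0.0, 0.006]
ft_force: [5.2, -1.2, 7.3]
grip_width: 0.0354
grasp_force: 62.2
```

Run:
```python
from plan import *
f,Q=fitblock(.036,tilt0=20); print(incrate(f).round(4))
show([((-8,30),25),((-8,30),28),((-6,10),25),((-6,0),25)],(-12.6,121),-.028,lat=.001)
```

```text
N [165, 2193] med 0.0015 yaw,tilt [-6.3 20.5] foot [ 0.6415 -0.0613  0.0716] tcp-foot [-0.0534  0.0068  0.0816] tcp [ 0.5881 -0.0545  0.1532]
[-0.0063 -0.0289  0.034 ]
(-8, 30) 25 [ 0.5796 -0.0529  0.1466] [0.75 0.07 0.58] -0.1
(-8, 30) 28 [ 0.5743 -0.0523  0.1432] [1.3  0.07 0.92] -0.1
(-6, 10) 25 [ 0.5898 -0.054   0.1294] [-0.26  0.07  2.32] -0.1
(-6, 0) 25 [ 0.5941 -0.0544  0.1203] [-0.67  0.07  3.23] -0.1
```

Request:
{"fn": "arm_command", "kwargs": {"slide": [[0.5,0,0.3],[0.9,0,0.6],[0.9,0,0.6],[0.3,0,1.6],[-0.2,0,2.5]], "spin": [0,0,0,0,0]}}

```text
clock: 8.35
eef_pos: [0.5889, -0.0546, 0.126]
tool_rot: [0.054, 0.999, -0.0, 0.003]
ft_force: [5.3, -1.0, 6.4]
grip_width: 0.0354
grasp_force: 60.3
```

Run:
```python
from plan import *
f,Q=fitblock(.036,tilt0=23); print(incrate(f).round(4))
show([((-6,0),25),((-6,-3),25)],(-12.6,121),-.028,lat=.001)
```

```text
N [232, 2312] med 0.016 yaw,tilt [-6.3 23.8] foot [ 0.6506 -0.0624  0.0471] tcp-foot [-0.0617  0.0078  0.0788] tcp [ 0.5889 -0.0546  0.126 ]
[-0.0083 -0.029   0.0079]
(-6, 0) 25 [ 0.5941 -0.0544  0.1203] [-0.46  0.08  0.45] -0.1
(-6, -3) 25 [ 0.5953 -0.0546  0.1176] [-0.58  0.08  0.72] -0.1
```

Request:
{"fn": "arm_command", "kwargs": {"slide": [[-0.2,0,0.3],[-0.35,0,0.6],[-0.45,0,0.9],[-0.45,0,1.0],[-0.45,0,1.0]], "spin": [0,0,0,0,0]}}

```text
clock: 9.07
eef_pos: [0.5932, -0.0551, 0.1174]
tool_rot: [0.054, 0.999, -0.0, 0.004]
ft_force: [3.3, -0.8, 14.0]
grip_width: 0.0357
grasp_force: 61.8
```

Run:
```python
from plan import *
f,Q=fitblock(.036,tilt0=25); print(incrate(f).round(4))
```

```text
N [272, 2634] med 0.0199 yaw,tilt [-6.3 20.8] foot [ 0.6496 -0.0623  0.0359] tcp-foot [-0.0564  0.0072  0.0815] tcp [ 0.5932 -0.0551  0.1174]
[-0.014  -0.029  -0.0018]
```

Request:
{"fn": "arm_command", "kwargs": {"slide": [[0,0,0],[0,0,0],[0,0,0],[0,0,-2.5],[0,0,-6]], "spin": [0,0,0,0,0], "jaw": 6}}

```text
clock: 9.8
eef_pos: [0.589, -0.0547, 0.1726]
tool_rot: [0.054, 0.999, 0.0, -0.003]
ft_force: [-0.3, -0.7, -0.3]
grip_width: 0.0599
grasp_force: 0.0
```

Request:
{"fn": "arm_command", "kwargs": {"slide": [[1.5,-3.5,-4],[3,-7,-4.5],[5,-11,-4.5],[7,-14,-4.5],[8,-15,-4.5]], "spin": [-7,-14,-21,-28,-30], "jaw": 8.5}}

```text
clock: 10.42
eef_pos: [0.4932, -0.1968, 0.2185]
tool_rot: [-0.206, 0.979, 0.0, -0.001]
ft_force: [0.9, 0.3, -0.3]
grip_width: 0.0849
grasp_force: 0.0
```

Run:
```python
from plan import *
f,Q=fitblock(.036,tilt0=25,c0=outcrate([-.004,-.029,.07]),yang=84); print(incrate(f).round(4))
c=camera("scene"); t=camera("top"); save("v3.png",np.hstack([cv2.resize(t["pixels"][130:280,240:440],(400,300)),cv2.resize(c["pixels"][140:320,300:540],(400,300))]))
# wide block pinch: near offset 12 mm, block x axis at 24 deg
x,y=.433,-.260; a=np.radians(24); print(go([x-.012*np.cos(a),y-.012*np.sin(a),.22],114),go([x-.012*np.cos(a),y-.012*np.sin(a),.094],114))
```

```text
N [2889, 1169] med 0.0132 yaw,tilt [-5.4 25.7] foot [ 0.6573 -0.0622  0.0418] tcp-foot [-0.1641 -0.1346  0.1767] tcp [ 0.4932 -0.1968  0.2185]
[-0.0046 -0.0281  0.0003]
(array([ 9.48, -3.43, -0.12]), np.float64(-0.2)) (array([ 9.48, -3.44, 12.48]), np.float64(-0.2))
```

View pics/v3.png

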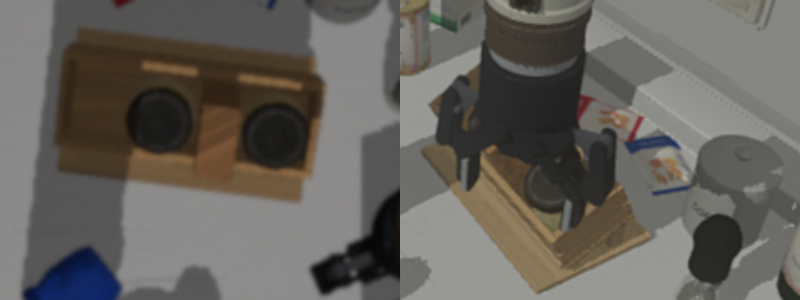

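The narrow block is seated: it fits at crate (-4.6, -28, 0) mm with 25.7° tilt, and it shows between the lids at (215,130). Next is the wide block.

Request:
{"fn": "arm_command", "kwargs": {"slide": [[4.5,-1.7,0],[9.5,-3.4,0],[9.5,-3.4,4],[9.5,-3.4,8.5],[9.5,-3.4,12.5]], "spin": [0,0,0,0,0]}}

```text
clock: 11.25
eef_pos: [0.4224, -0.2643, 0.0926]
tool_rot: [-0.207, 0.978, 0.0, 0.0]
ft_force: [0.9, -0.5, 0.8]
grip_width: 0.0851
grasp_force: 0.0
```

Request:
{"fn": "arm_command", "kwargs": {"slide": [[0,0,0],[0,0,0],[0,0,0],[0,0,0],[0,0,0]], "spin": [0,0,0,0,0], "jaw": 4.2}}

```text
clock: 11.88
eef_pos: [0.4227, -0.2653, 0.0953]
tool_rot: [-0.207, 0.978, -0.001, 0.001]
ft_force: [-0.2, 1.0, 3.7]
grip_width: 0.051
grasp_force: 62.8
```

Request:
{"fn": "arm_command", "kwargs": {"slide": [[1.0,0,0.1],[2.1,0,0.15],[3.1,0,0.25],[4.2,0,0.4],[5.2,0,0.65]], "spin": [0,0,0,0,0]}}

```text
clock: 12.5
eef_pos: [0.3789, -0.2871, 0.093]
tool_rot: [-0.207, 0.978, -0.002, 0.006]
ft_force: [-0.2, 7.3, 25.7]
grip_width: 0.051
grasp_force: 65.8
```

Request:
{"fn": "arm_command", "kwargs": {"slide": [[0,0,-3],[0,0,-7],[0,0,-11],[0,0,-16],[0,0,-18]], "spin": [0,5,14,24,30]}}

```text
clock: 13.12
eef_pos: [0.3749, -0.2868, 0.2708]
tool_rot: [0.056, 0.998, -0.001, 0.002]
ft_force: [0.9, 0.4, -1.9]
grip_width: 0.0512
grasp_force: 63.6
```

Run:
```python
from plan import *
f,Q=fitblock(.052,tilt0=7); v=crateR(-.105)
T=R.from_euler("z",-.105).as_matrix().T@(get_obs()["eef_pos"]-f); print("lat(if yaw ok)",T.round(4))
show([((-9,130),6),((-9,110),6)],(-12.6,121),.0915,lat=0)
```

```text
N [1427, 2960] med 0.0005 yaw,tilt [-6.5 14. ] foot [ 0.4163 -0.2927  0.1853] tcp-foot [-0.0414  0.0059  0.0855] tcp [ 0.3749 -0.2868  0.2708]
lat(if yaw ok) [-0.0415  0.0014  0.0849]
(-9, 130) 6 [0.5863 0.0655 0.2515] [-17.2   37.31   1.83] -0.2
(-9, 110) 6 [0.5947 0.0647 0.2334] [-18.04  37.32   3.65] -0.2
```

Request:
{"fn": "arm_command", "kwargs": {"slide": [[0,6,-2],[0,12,-3],[0,18,-3],[0,24,-3],[0,30,-3]], "spin": [0,0,0,0,0]}}

```text
clock: 13.85
eef_pos: [0.4055, 0.0139, 0.296]
tool_rot: [0.053, 0.999, -0.0, -0.001]
ft_force: [0.6, -0.0, -2.3]
grip_width: 0.0512
grasp_force: 64.0
```

Request:
{"fn": "arm_command", "kwargs": {"slide": [[0,4,0],[-4,7.4,0],[-9,7.4,1],[-13,7.4,3],[-15.5,7.4,4]], "spin": [0,0,0,0,0]}}

```text
clock: 14.48
eef_pos: [0.5687, 0.0689, 0.2535]
tool_rot: [0.053, 0.999, -0.001, -0.003]
ft_force: [-0.1, 0.6, -1.7]
grip_width: 0.0515
grasp_force: 64.3
```

Run:
```python
from plan import *
f,Q=fitblock(.052,tilt0=14); print(incrate(f).round(4))
T=R.from_euler("z",-.105).as_matrix().T@(get_obs()["eef_pos"]-f); print("lat",T.round(4))
show([((-9,110),14),((-9,70),14),((-9,30),14),((-9,30),20),((-8,28),28),((-6,8),25),((-6,0),25)],(-13.8,117.3),.092,lat=T[1])
c=camera("wrist"); cv2.imwrite("pics/w3.png",c["pixels"][:,:,::-1]); print(c["intrinsics"][:2,2])
```

```text
N [1, 2381] med 0.0006 yaw,tilt [-5.8 14.1] foot [0.6121 0.0635 0.1646] tcp-foot [-0.0434  0.0055  0.0889] tcp [0.5687 0.0689 0.2535]
[-0.0053  0.0922  0.1361]
lat [-0.0437  0.0006  0.0881]
(-9, 110) 14 [0.5783 0.0675 0.2249] [-0.99 -0.01  2.78] -0.1
(-9, 70) 14 [0.5951 0.0657 0.1886] [-2.7 -0.   6.4] -0.1
(-9, 30) 14 [0.6119 0.0639 0.1524] [-4.410e+00  1.000e-02  1.001e+01] -0.1
(-9, 30) 20 [0.6007 0.0651 0.1474] [-3.280e+00  1.000e-02  1.052e+01] -0.1
(-8, 28) 28 [0.5883 0.0664 0.1376] [-2.050e+00  1.000e-02  1.151e+01] -0.1
(-6, 8) 25 [0.6037 0.0648 0.1237] [-3.600e+00  1.000e-02  1.288e+01] -0.1
(-6, 0) 25 [0.6071 0.0644 0.1164] [-3.950e+00  1.000e-02  1.361e+01] -0.1
[320.03282527 239.38556764]
```

View pics/w3.png

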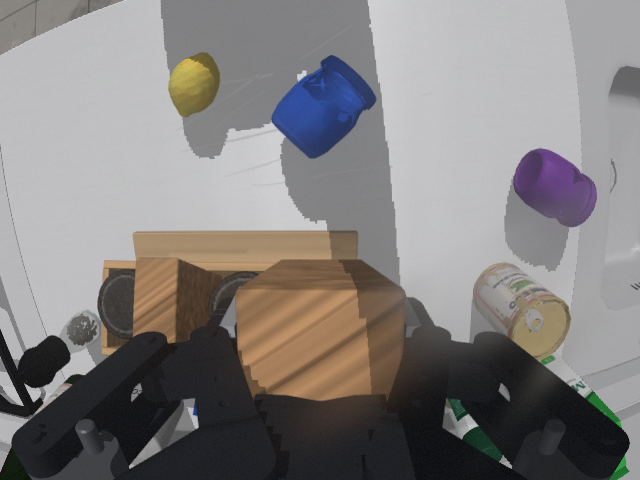

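The wrist view shows the wide block (foot at about columns 283–358) over the left end, with the narrow block at (170,300) standing between the lids. I'll insert it now.

Request:
{"fn": "arm_command", "kwargs": {"slide": [[-1.0,0,2.5],[-2.0,0,4.8],[-2.8,0,6.6],[-3.6,0,8.3],[-4.4,0,9.9]], "spin": [0,0,0,0,0]}}

```text
clock: 15.25
eef_pos: [0.6126, 0.0646, 0.158]
tool_rot: [0.053, 0.999, 0.0, 0.0]
ft_force: [0.8, -0.5, -1.6]
grip_width: 0.0515
grasp_force: 64.3
```

Run:
```python
from plan import *
f,Q=fitblock(.052,tilt0=14); print(incrate(f).round(4))
show([((-9,30),14),((-9,30),20),((-8,28),28),((-6,8),25),((-6,0),25)],(-13.8,117.3),.092,lat=.0006)
```

```text
N [253, 1949] med 0.0011 yaw,tilt [-6.2 14. ] foot [0.6538 0.0589 0.0681] tcp-foot [-0.0412  0.0057  0.0899] tcp [0.6126 0.0646 0.158 ]
[-0.0082  0.092   0.031 ]
(-9, 30) 14 [0.6119 0.064  0.1524] [ 0.04 -0.04  0.41] -0.2
(-9, 30) 20 [0.6007 0.0651 0.1474] [ 1.17 -0.05  0.91] -0.2
(-8, 28) 28 [0.5883 0.0664 0.1376] [ 2.41 -0.05  1.89] -0.2
(-6, 8) 25 [0.6037 0.0648 0.1237] [ 0.87 -0.04  3.28] -0.2
(-6, 0) 25 [0.6071 0.0645 0.1164] [ 0.53 -0.04  4.  ] -0.2
```

Request:
{"fn": "arm_command", "kwargs": {"slide": [[0.6,0,0.3],[1.2,0,0.6],[1.9,0,1.0],[2.6,0,1.4],[2.9,0,1.6]], "spin": [0,0,0,0,0]}}

```text
clock: 15.98
eef_pos: [0.5899, 0.0677, 0.1485]
tool_rot: [0.054, 0.999, 0.001, 0.009]
ft_force: [6.1, -1.3, 8.7]
grip_width: 0.0514
grasp_force: 60.2
```

Run:
```python
from plan import *
f,Q=fitblock(.052,tilt0=23); print(incrate(f).round(4))
show([((-8,28),28),((-6,8),25),((-6,0),25)],(-13.8,117.3),.092,lat=.0006)
```

```text
N [250, 1818] med 0.0013 yaw,tilt [-6.1 27. ] foot [0.656  0.0597 0.0743] tcp-foot [-0.0661  0.008   0.0743] tcp [0.5899 0.0677 0.1485]
[-0.0037  0.093   0.0357]
(-8, 28) 28 [0.5883 0.0664 0.1376] [ 0.16 -0.15  1.09] -0.2
(-6, 8) 25 [0.6037 0.0648 0.1237] [-1.36 -0.15  2.51] -0.2
(-6, 0) 25 [0.6071 0.0645 0.1164] [-1.69 -0.15  3.24] -0.2
```

Request:
{"fn": "arm_command", "kwargs": {"slide": [[-0.6,-0.05,0.5],[-1.0,-0.1,1.1],[-1.4,-0.1,1.7],[-1.8,-0.1,2.3],[-2.1,-0.1,2.6]], "spin": [0,0,0,0,0]}}

```text
clock: 16.7
eef_pos: [0.6062, 0.0645, 0.1181]
tool_rot: [0.054, 0.999, 0.0, 0.002]
ft_force: [-5.3, -0.1, 29.9]
grip_width: 0.0514
grasp_force: 63.3
```

Run:
```python
from plan import *
f,Q=fitblock(.052,tilt0=25); print(incrate(f).round(4))
show([((-6,0),25)],(-13.8,117.3),.092,lat=.0006)
```

```text
N [487, 1862] med 0.0144 yaw,tilt [-6.9 21.1] foot [0.6629 0.0566 0.0368] tcp-foot [-0.0567  0.0079  0.0814] tcp [0.6062 0.0645 0.1181]
[-0.013   0.0906 -0.0014]
(-6, 0) 25 [0.6071 0.0645 0.1164] [-0.09  0.01  0.18] -0.2
```

Request:
{"fn": "arm_command", "kwargs": {"slide": [[0,0,-0.3],[0,0,-0.3],[0,0,-0.3],[0,0,-2.5],[0,0,-6]], "spin": [0,0,0,0,0], "jaw": 7.6}}

```text
clock: 17.42
eef_pos: [0.6024, 0.0644, 0.175]
tool_rot: [0.054, 0.999, -0.0, -0.003]
ft_force: [1.2, -0.0, -0.4]
grip_width: 0.0757
grasp_force: 0.0
```

Request:
{"fn": "arm_command", "kwargs": {"slide": [[0,0,-5],[4,3,-8],[9,6,-8],[14,9,-8],[18,12,-8]], "spin": [0,0,0,0,0]}}

```text
clock: 18.05
eef_pos: [0.4357, 0.2037, 0.2564]
tool_rot: [0.054, 0.999, -0.0, -0.001]
ft_force: [1.3, 0.1, 0.5]
grip_width: 0.0759
grasp_force: 0.0
```

Run:
```python
from plan import *
for th,y in((.052,.092),(.036,-.029)):
    f,Q=fitblock(th,tilt0=25,c0=outcrate([-.004,y,.07]),yang=84); print(incrate(f).round(4))
    f,Q=fitblock(th,tilt0=25,c0=outcrate([-.004,y,.07]),yang=84,cams=("top",)); print(incrate(f).round(4))
c=camera("scene"); t=camera("top"); save("v4.png",np.hstack([cv2.resize(t["pixels"][130:280,240:440],(400,300)),cv2.resize(c["pixels"][140:320,280:520],(400,300))]))
```

```text
N [2635, 2424] med 0.0015 yaw,tilt [-6.7 26.3] foot [0.6707 0.0558 0.0427] tcp-foot [-0.235   0.1478  0.2137] tcp [0.4357 0.2037 0.2564]
[-0.0034  0.0907  0.0007]
N [2644] med 0.0019 yaw,tilt [-7.  26.6] foot [0.6711 0.0545 0.0429] tcp-foot [-0.2369  0.1507  0.2138] tcp [0.4343 0.2052 0.2567]
[-0.0028  0.0894  0.0006]
N [2974, 3561] med 0.0101 yaw,tilt [-6.1 26.4] foot [ 0.6582 -0.0631  0.0428] tcp-foot [-0.222   0.2673  0.2139] tcp [0.4362 0.2042 0.2567]
[-0.0033 -0.0289  0.0008]
N [2957] med 0.0141 yaw,tilt [-4.7 26.8] foot [ 0.6592 -0.0608  0.0428] tcp-foot [-0.221   0.2637  0.2137] tcp [0.4381 0.2029 0.2566]
[-0.0026 -0.0265  0.0005]
```

View pics/v4.png

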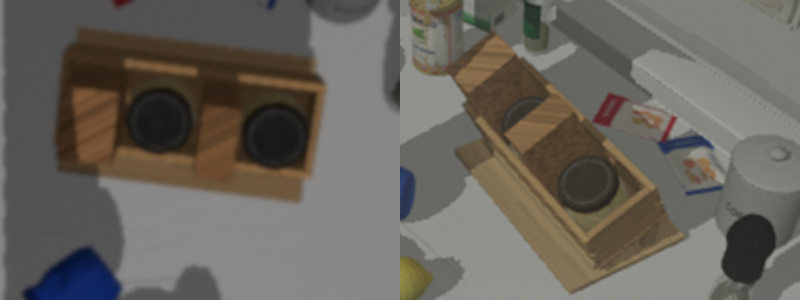

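Both blocks stand fully down and square in their gaps (top crop (88,125) and (215,130)). The jars are in place at (160,120) and (277,135), and the arm is clear.

```bash
python3 -c "
from workcell import *
print(job_done())"
```

```text
the job is handed in; nothing more can be done
None
```

Both cork blocks are in their own gaps, down on the crate's floor and square with it; the jars are in place, the gripper is clear, and I handed the job in at about 18 s with no verdict returned.

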